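# Lay out the microscope kit in mirror order

### The arm

A 6-joint arm with a two-finger parallel gripper is mounted at the origin on a cart in front of the work surface, level with it; the furniture and walls round the work are solid. World frame = base frame: x ahead of the robot, y to its left, z up, the work surface at z = 0. Lengths are in m, angles in rad, forces in N, time in s.
With the tool pointing down it reaches from about 0.375 to 0.9 m from the base axis. Payload 3.1 kg.
Tool frame: the origin (TCP) lies midway between the tips of the shut fingers; the grasp point (between the pads) lies 19 mm behind it (manip.hold_point_z is the distance from the TCP to the grasp point, in m); x points along the fingers, y is the direction in which the jaws open and shut, and the axes are right-handed (so a half turn about x gives the same grasp; the last joint's range is limited). The gripper opens to 85 mm and grips with 20 to 120 N. Pads are 22 mm wide; open, the fingers measure 114 mm over their backs; the gripper's body (76 mm by 85 mm) begins 54 mm behind the grasp point. The pads swing forward as they close: fully open they stand 13 mm farther back than shut.
Start: joints at [-1.371, 0.527, 1.433, -0, 1.181, -0.178], TCP at [0.231, -0.581, 0.231] pointing down, gripper open.
Joint ranges: [-3.08, 3.08], [-0.75, 2.2], [0.22, 2.44], [-1.43, 4.57], [0, 2.65], [-2.85, 2.85]. Speed limits (rad/s): [2.79, 2.79, 3.14, 3.14, 3.14, 3.14].

### API

Orientations are given as a unit quaternion [x, y, z, w].
In Python, from station import manip, snapshot gives the robot as it stands.
- The arm moves only by the tool play_rows, never from a script. Its argument "series" is a list of rows, each a list of 4 numbers: the shift along the tool's x, y, z in m, then the turn about the tool's x in degrees. In form: [[tx, ty, tz, spin], ...]. A call has 1 to 20 rows; each row is the pose to reach, as a shift and turn from the pose measured when the call began, along the tool's axes at that moment; what a row does not reach only later rows make up. A row lasts 1/10 s, in which the tool goes at most 50 mm and 8.59 degrees, less where a joint would pass 70% of its speed; a pose out of reach is approached as far as the arm can. A call with a gripper value outside its range is refused whole. "claw" is the opening in per cent of the stroke, from 0 (shut) to 100 (fully open), set as the call begins (left out, the last holds). The fingers move at their own pace and stop on an object; "force" is the grip in N (left out, the last holds). Time passes only in rows, so rows that repeat a pose let the fingers close. It gives the time, the measured TCP pose, the force and the opening at its end, in the units of the state.
- manip.sense(): the state, without advancing time (a new reading comes with each control period).
- snapshot(name): name is "scene" or "top"; returns a dict with "image" (384x512x3 uint8, blue, green, red), "depth" (384x512 float32, m along the optical axis (not along the pixel's ray), 0 where there is no reading), "fov_y" (degrees; the focal length in pixels is half the picture's height over the tangent of half this angle, whatever the lens; pixels are square), "cx", "cy" (the principal point, pixels), "R" (3x3) and "t" (3): a world point X has camera coordinates R X + t. Camera axes: x right, y down, z forward; pixel columns grow to the right and rows downward; lengths in m; the calibration is good to about 2 mm. A picture is of the moment at which its call begins.
- manip.sign_off(): hands the job in, once; it reports no verdict.
The state is a dict: "t": time; "q": joint angles; "qd": joint speeds; "tau": joint torques, N m; "tcp_pos": TCP position; "tool_rot": TCP orientation; "force": force on the tool from outside, world axes, zero at the start; "ft_torque": the same for the moment, N m; "finger_gap": opening from 0.0 (shut) to 1.0 (fully open).
Only numpy, scipy, OpenCV 4.12 (cv2) and the standard library are available. Lean on these libraries where they do the work, as an engineer would, in place of code of your own. Each camera call takes 0.05 s, during which the arm holds its last target.

### The job

The microscope kit is being set out for a left-handed colleague: move all four things from the grey rack to the empty aluminium rack in reverse order, so that what stood leftmost in the grey rack (as the robot sees it) stands rightmost in the aluminium one, the second from the left second from the right, and so on. Each must stand upright in the middle of its rubber pad; never let one tip over, and set them down, do not drop them.

Things in the scene. Friction and masses are not known exactly. Their poses are not given: they have to be found in the camera images.
- eyepiece_mid (a point): Black knurled microscope eyepiece, a round barrel 34 mm in diameter (32 mm where it is gripped) and 40 mm tall, the narrower of the two black round things; 60 g. This point is at its centre, 20 mm above its underside; z is up; at the start its x axis lies across the store rack (along the rack's x, within 0.2 rad).
- spare_lens_mid (a point): Black ribbed auxiliary lens standing on its cap, a round drum 49 mm in diameter and 35 mm tall, the wider of the two black round things; 120 g. This point is at its centre, 17.5 mm above its underside; z is up; at the start its x axis lies across the store rack (along the rack's x, within 0.2 rad).
- oil_bottle_mid (a point): Small round oil bottle, body 33 mm in diameter up to 61 mm above its underside, then a collar and a thin nozzle, 96 mm tall in all; grip the body; 50 g. This point is at its centre, 48 mm above its underside; z is up; at the start its x axis lies across the store rack (along the rack's x, within 0.2 rad).
- v_block_mid (a point): Ground steel V-block, 46 mm along its own x, 38 mm along its own y, 32 mm tall, with a V-groove along its x in the top; grip it by its two flat sides, across the 38 mm (fingers closing along its own y); 300 g. This point is at its centre, 16 mm above its underside; z is up; at the start its y axis lies across the store rack (along the rack's x, within 0.2 rad).
- store_rack: Grey rack, full at the start: low board, 100 mm deep (x, away from the robot), 288 mm long (y, to the robot's left), fixed, turned up to 0.2 rad, on the robot's left or right. Origin: centre of its underside, on the desk. Four places at y = +105, +35, -35, -105 mm (x = 0), each with a black rubber pad 60 x 60 mm and a thing on it, in varying order; pad tops 12 mm, low ribs between them 13 mm above the desk.
- work_rack: Bare aluminium rack, empty at the start: low board, 100 mm deep (x, away from the robot), 288 mm long (y, to the robot's left), fixed, turned up to 0.2 rad, on the robot's left or right. Origin: centre of its underside, on the desk. Four places at y = +105, +35, -35, -105 mm (x = 0), each with a black rubber pad 60 x 60 mm; pad tops 12 mm, low ribs between them 13 mm above the desk.
- pad_eyepiece: The rubber pad of the store rack on which the eyepiece stands at the start (within 4 mm of its middle); it is fixed and so keeps the place where that thing was. 60 x 60 x 4 mm, origin at the centre of its underside, 8 mm above the desk; axes as the store rack's.
- pad_spare_lens: The rubber pad of the store rack on which the spare lens stands at the start (within 4 mm of its middle); it is fixed and so keeps the place where that thing was. 60 x 60 x 4 mm, origin at the centre of its underside, 8 mm above the desk; axes as the store rack's.
- pad_oil_bottle: The rubber pad of the store rack on which the oil bottle stands at the start (within 4 mm of its middle); it is fixed and so keeps the place where that thing was. 60 x 60 x 4 mm, origin at the centre of its underside, 8 mm above the desk; axes as the store rack's.
- pad_v_block: The rubber pad of the store rack on which the v block stands at the start (within 4 mm of its middle); it is fixed and so keeps the place where that thing was. 60 x 60 x 4 mm, origin at the centre of its underside, 8 mm above the desk; axes as the store rack's.
There are look-alikes about, which are no part of the job. What is shaped like the part that bears spare_lens_mid but blue is not meant. Leave any green look-alike of the part that bears v_block_mid alone.

How it is judged:
At the end, for the whole second after the job is handed in: Each of the four things stands on the aluminium rack, on the place mirrored to the one it had in the grey rack: its centre within 12 mm of the middle of the pad along and across the rack and within 4 mm of its standing height, upright within 0.1 rad, released and at rest (under 0.02 m/s) (((y of pad_eyepiece in the frame of store_rack between 0.085 and 0.125 m and y of eyepiece_mid in the frame of work_rack between -0.117 and -0.093 m) or (y of pad_eyepiece in the frame of store_rack between 0.015 and 0.055 m and y of eyepiece_mid in the frame of work_rack between -0.047 and -0.023 m) or (y of pad_eyepiece in the frame of store_rack between -0.055 and -0.015 m and y of eyepiece_mid in the frame of work_rack between 0.023 and 0.047 m) or (y of pad_eyepiece in the frame of store_rack between -0.125 and -0.085 m and y of eyepiece_mid in the frame of work_rack between 0.093 and 0.117 m)) and x of eyepiece_mid in the frame of work_rack between -0.012 and 0.012 m and z of eyepiece_mid in the frame of work_rack between 0.028 and 0.036 m and angle between each of eyepiece_mid, spare_lens_mid, oil_bottle_mid, v_block_mid's own z axis and vertical below 0.1 rad and linear speed of each of eyepiece, spare_lens, oil_bottle, v_block below 0.02 m/s and ((y of pad_spare_lens in the frame of store_rack between 0.085 and 0.125 m and y of spare_lens_mid in the frame of work_rack between -0.117 and -0.093 m) or (y of pad_spare_lens in the frame of store_rack between 0.015 and 0.055 m and y of spare_lens_mid in the frame of work_rack between -0.047 and -0.023 m) or (y of pad_spare_lens in the frame of store_rack between -0.055 and -0.015 m and y of spare_lens_mid in the frame of work_rack between 0.023 and 0.047 m) or (y of pad_spare_lens in the frame of store_rack between -0.125 and -0.085 m and y of spare_lens_mid in the frame of work_rack between 0.093 and 0.117 m)) and x of spare_lens_mid in the frame of work_rack between -0.012 and 0.012 m and z of spare_lens_mid in the frame of work_rack between 0.0255 and 0.0335 m and ((y of pad_oil_bottle in the frame of store_rack between 0.085 and 0.125 m and y of oil_bottle_mid in the frame of work_rack between -0.117 and -0.093 m) or (y of pad_oil_bottle in the frame of store_rack between 0.015 and 0.055 m and y of oil_bottle_mid in the frame of work_rack between -0.047 and -0.023 m) or (y of pad_oil_bottle in the frame of store_rack between -0.055 and -0.015 m and y of oil_bottle_mid in the frame of work_rack between 0.023 and 0.047 m) or (y of pad_oil_bottle in the frame of store_rack between -0.125 and -0.085 m and y of oil_bottle_mid in the frame of work_rack between 0.093 and 0.117 m)) and x of oil_bottle_mid in the frame of work_rack between -0.012 and 0.012 m and z of oil_bottle_mid in the frame of work_rack between 0.056 and 0.064 m and ((y of pad_v_block in the frame of store_rack between 0.085 and 0.125 m and y of v_block_mid in the frame of work_rack between -0.117 and -0.093 m) or (y of pad_v_block in the frame of store_rack between 0.015 and 0.055 m and y of v_block_mid in the frame of work_rack between -0.047 and -0.023 m) or (y of pad_v_block in the frame of store_rack between -0.055 and -0.015 m and y of v_block_mid in the frame of work_rack between 0.023 and 0.047 m) or (y of pad_v_block in the frame of store_rack between -0.125 and -0.085 m and y of v_block_mid in the frame of work_rack between 0.093 and 0.117 m)) and x of v_block_mid in the frame of work_rack between -0.012 and 0.012 m and z of v_block_mid in the frame of work_rack between 0.024 and 0.032 m); the robot touches nothing.
It fails at once if one of the four things is tipped by more than 0.6 rad (angle between any of eyepiece_mid, spare_lens_mid, oil_bottle_mid, v_block_mid's own z axis and vertical above 0.6 rad).
It fails at once if one of the four things is dropped or flung: it moves at over 0.6 m/s while the fingers do not touch it ((linear speed of eyepiece above 0.6 m/s and contact force between the fingers and eyepiece below 0.05 N) or (linear speed of spare_lens above 0.6 m/s and contact force between the fingers and spare_lens below 0.05 N) or (linear speed of oil_bottle above 0.6 m/s and contact force between the fingers and oil_bottle below 0.05 N) or (linear speed of v_block above 0.6 m/s and contact force between the fingers and v_block below 0.05 N)).
It also fails if it takes over 104 s, if anything falls off the work surface, if the arm or the gripper's body presses on something with over 40 N, if the wrist force passes 120 N, or if a joint passes its speed limit or range.

## Working session

There is one attempt and no reset: what is moved stays moved. The work goes in short steps, Python scripts to look and compute and a tool call to move; the robot and the scene stay as the last step left them, time stands still between calls to the robot, and variables do not carry over. Pictures are saved under pics/ and viewed, and the job is handed in when it is done.

Besides the shell and the picture viewer there is one more tool, called after ">>>" as name(argument=value, ...), one argument or row to a line, values as JSON. play_rows: Moves the arm, as the interface text tells. Its arguments: {"type":"object","properties":{"series":{"type":"array","items":{"type":"array","items":{"type":"number"}}},"claw":{"type":"number"},"force":{"type":"number"}},"required":["series"]}

```bash
ls; mkdir -p pics
python3 - <<'E'
from station import manip, snapshot
import cv2,pickle
s=manip.sense();print(s)
for n in("scene","top"):
    d=snapshot(n);pickle.dump(d,open(f"{n}0.pkl","wb"));cv2.imwrite(f"pics/{n}0.png",d["image"])
    print(n,d["fov_y"],d["cx"],d["cy"],d["R"],d["t"])
E
```

```text
pics
{'t': 0.0, 'q': array([-1.37051293e+00,  5.28471976e-01,  1.43393210e+00, -1.36563145e-05,
        1.18139189e+00, -1.78492331e-01]), 'qd': array([ 0.00024962, -0.00097277, -0.00073567,  0.00062117, -0.00111533,
        0.0003916 ]), 'tau': array([ 5.34451756e-04, -4.42353487e+01, -1.78022182e+01, -6.75442652e-05,
        8.35040380e-03,  1.17268648e-07]), 'tcp_pos': array([ 0.23099506, -0.57995966,  0.23032058]), 'tool_rot': array([-0.69444975, -0.13389894,  0.69447565, -0.13234115]), 'force': array([ 0.75605722, -0.40533948,  0.32183084]), 'ft_torque': array([ 0.05330982,  0.04672851, -0.03485789]), 'finger_gap': 0.9986088462538599}
scene 47.46073306848618 260.63788818250174 183.7302796582395 [[-0.7512235  -0.65997155  0.01004012]
 [-0.29057611  0.31701866 -0.90280933]
 [ 0.59264557 -0.68112901 -0.42992383]] [0.48405661 0.19710278 0.85253173]
top 44.379668279162104 252.45450621785645 201.57682558798822 [[-0.02471092 -0.99952607 -0.01835765]
 [-0.98186595  0.02771872 -0.18753913]
 [ 0.1879591   0.01339049 -0.98208557]] [0.09392813 0.57880632 1.08779341]
```

View pics/scene0.png

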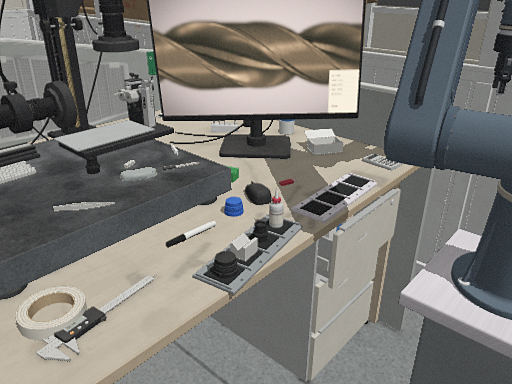

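View pics/top0.png

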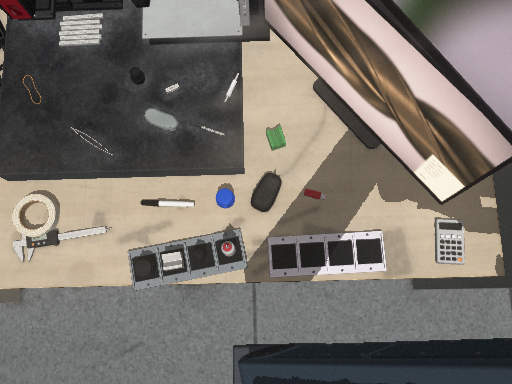

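```bash
cat > h.py <<'E'
import numpy as np,cv2,pickle
def f(d): return d["image"].shape[0]/2/np.tan(np.radians(d["fov_y"])/2)
def ray(d,u,v,z):
    R,t=np.array(d["R"]),np.array(d["t"]);C=-R.T@t
    w=R.T@np.array([(u-d["cx"])/f(d),(v-d["cy"])/f(d),1]);return C+w*(z-C[2])/w[2]
def proj(d,X):
    c=np.array(d["R"])@np.array(X)+np.array(d["t"]);return np.array([d["cx"],d["cy"]])+f(d)*c[:2]/c[2]
def cloud(d):
    v,u=np.indices(d["depth"].shape);z=d["depth"]
    c=np.stack([(u-d["cx"])/f(d)*z,(v-d["cy"])/f(d)*z,z],-1)
    return (c-np.array(d["t"]))@np.array(d["R"])
E
python3 - <<'E'
from h import *
d=pickle.load(open("top0.pkl","rb"))
im=d["image"][215:300,115:395];cv2.imwrite("pics/topz.png",cv2.resize(im[:,:140],None,fx=5.6,fy=5.6,interpolation=cv2.INTER_CUBIC))
cv2.imwrite("pics/topz2.png",cv2.resize(im[:,140:],None,fx=5.6,fy=5.6,interpolation=cv2.INTER_CUBIC))
s=pickle.load(open("scene0.pkl","rb"))
cv2.imwrite("pics/scz.png",cv2.resize(s["image"][160:300,185:400],None,fx=3.7,fy=3.7,interpolation=cv2.INTER_CUBIC))
P=cloud(d);print(f(d),-np.array(d["R"]).T@d["t"])
# heights in region x 0.2-0.8
for (u,v) in [(145,265),(173,260),(203,257),(228,248),(283,256),(312,254),(341,252),(370,250),(200,285),(350,290),(350,240),(440,190),(380,140),(400,160),(350,120),(320,85)]:
    print(u,v,P[v,u].round(3))
E
```

```text
470.7203608112977 [0.3661706  0.06327376 1.17857934]
145 265 [0.435 0.341 0.045]
173 260 [0.447 0.275 0.033]
203 257 [0.451 0.202 0.039]
228 248 [0.467 0.138 0.086]
283 256 [0.451 0.007 0.011]
312 254 [ 0.454 -0.064  0.014]
341 252 [ 0.457 -0.136  0.012]
370 250 [ 0.46  -0.207  0.013]
200 285 [ 0.398  0.31  -0.753]
350 290 [ 0.363 -0.292 -0.745]
350 240 [ 0.486 -0.16   0.012]
440 190 [ 0.566 -0.319  0.203]
380 140 [ 0.696 -0.215  0.152]
400 160 [ 0.646 -0.254  0.16 ]
350 120 [ 0.797 -0.179  0.016]
320 85 [ 0.897 -0.107  0.015]
```

View pics/topz.png

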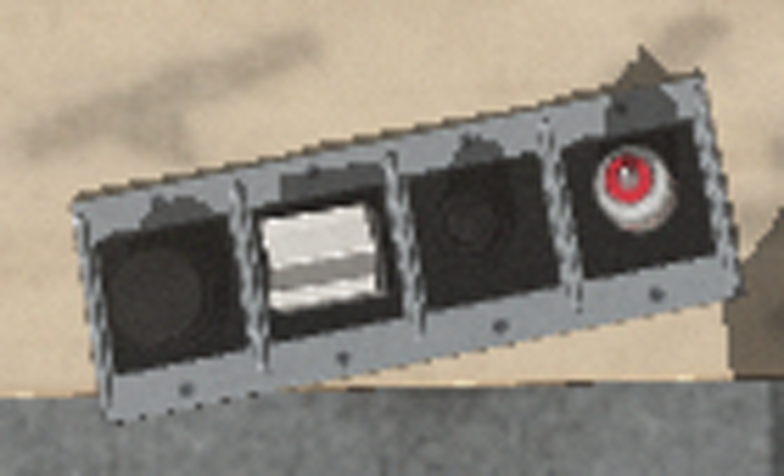

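View pics/topz2.png

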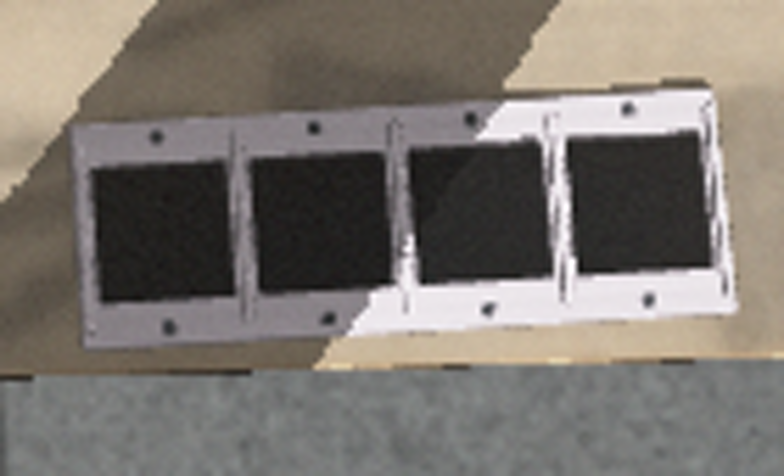

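View pics/scz.png

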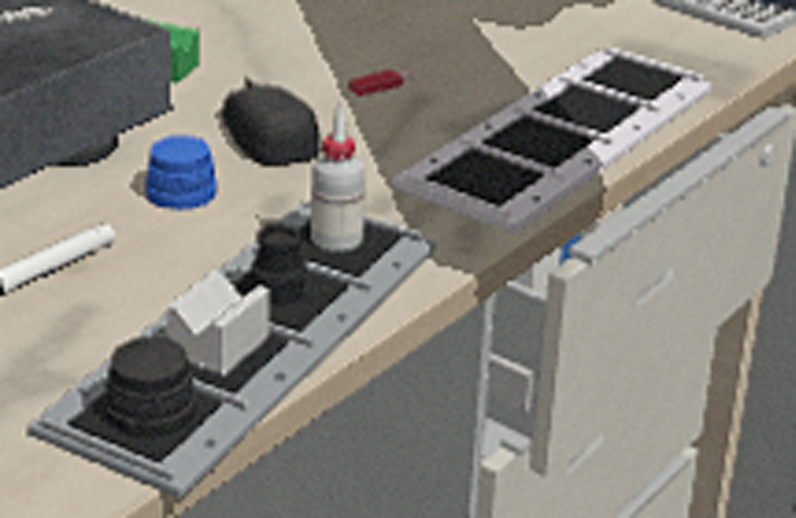

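```bash
cat > m.py <<'E'
from h import *
def fitrack(pts2,local):
    # rigid fit local->world
    a=np.array(local);b=np.array(pts2);ca,cb=a.mean(0),b.mean(0)
    H=(a-ca).T@(b-cb);th=np.arctan2(H[0,1]-H[1,0],H[0,0]+H[1,1])
    R=np.array([[np.cos(th),-np.sin(th)],[np.sin(th),np.cos(th)]]);o=cb-R@ca
    return o,th,b-(a@R.T+o)
E
python3 - <<'E'
from m import *
d=pickle.load(open("top0.pkl","rb"));s=pickle.load(open("scene0.pkl","rb"))
g=d["image"].max(2)
# work pads
for thr in (60,75):
    m=(g<thr).astype(np.uint8);m[:, :262]=0;m[:230]=0;m[278:]=0;m[:,390:]=0
    m=cv2.morphologyEx(m,cv2.MORPH_OPEN,np.ones((5,5)))
    n,lab,st,ce=cv2.connectedComponentsWithStats(m)
    c=sorted([(ce[i],st[i,4]) for i in range(1,n) if st[i,4]>200],key=lambda a:a[0][0])
    W=[ray(d,*a[0],.012)[:2] for a in c];print([(a[0].round(1),a[1]) for a in c],np.round(W,4))
    if len(W)==4: print("work",fitrack(W,[[0,.105],[0,.035],[0,-.035],[0,-.105]]))
c=[(72,200),(703,72),(738,292),(108,422)]
for z in(.008,):
  W=[ray(d,115+(u+.5)/5.6-.5,215+(v+.5)/5.6-.5,z)[:2] for u,v in c];print(np.round(W,4),[np.linalg.norm(W[i]-W[i-1]) for i in range(4)])
  print("store",fitrack(W,[[.05,.144],[.05,-.144],[-.05,-.144],[-.05,.144]]))
c=[(70,127),(712,88),(737,312),(83,348)]
for z in(.008,):
  W=[ray(d,255+(u+.5)/5.6-.5,215+(v+.5)/5.6-.5,z)[:2] for u,v in c];print(np.round(W,4),[np.linalg.norm(W[i]-W[i-1]) for i in range(4)])
  print("work",fitrack(W,[[.05,.144],[.05,-.144],[-.05,-.144],[-.05,.144]]))
for d_,nm in((d,"top"),(s,"scene")):
  P=cloud(d_);ok=(d_["depth"]>0)&(P[...,2]>.02)&(P[...,2]<.12)&(P[...,0]>.36)&(P[...,0]<.53)&(P[...,1]>.08)&(P[...,1]<.4)
  n,lab,st,ce=cv2.connectedComponentsWithStats(ok.astype(np.uint8))
  for i in range(1,n):
    if st[i,4]<40: continue
    q=P[lab==i];print(nm,st[i,4],q.min(0).round(3),q.max(0).round(3),np.median(q,0).round(3))
P=cloud(d);mm=(P[...,2]>.1)&(P[...,0]>.3)&(d["depth"]>0)&(P[...,1]<0)&(P[...,2]<.7)
q=P[mm];print("monitor",q.min(0),q.max(0),q[q[:,0].argmin()],q[q[:,1].argmin()],np.percentile(q,[1,5],axis=0))
E
```

```text
[(array([283.7, 256. ]), np.int32(571)), (array([312. , 254.4]), np.int32(568)), (array([340.2, 252.5]), np.int32(551)), (array([368.2, 251.1]), np.int32(546))] [[ 0.4506  0.0055]
 [ 0.4528 -0.0642]
 [ 0.4556 -0.1337]
 [ 0.4573 -0.2029]]
work (array([ 0.45407842, -0.09880536]), np.float64(0.033028396040364325), array([[-1.01484514e-05, -6.34651814e-04],
       [-1.30344078e-04, -3.36310925e-04],
       [ 3.73759264e-04,  7.58289479e-05],
       [-2.33266735e-04,  8.95133791e-04]]))
[(array([283.6, 256. ]), np.int32(594)), (array([312. , 254.3]), np.int32(585)), (array([340.1, 252.4]), np.int32(564)), (array([368.6, 251.1]), np.int32(565))] [[ 0.4506  0.0058]
 [ 0.4531 -0.0642]
 [ 0.4558 -0.1336]
 [ 0.4574 -0.2037]]
work (array([ 0.4542357 , -0.09893518]), np.float64(0.03278041583156148), array([[-1.62576684e-04, -2.23355015e-04],
       [ 3.38747729e-05, -2.34706732e-04],
       [ 4.48022485e-04,  2.84335780e-04],
       [-3.19320574e-04,  1.73725967e-04]]))
[[0.4753 0.3941]
 [0.5251 0.1118]
 [0.427  0.0983]
 [0.3776 0.3758]] [np.float64(0.09940645084968877), np.float64(0.28673305164
[... 711 characters left out ...]
       [ 0.00131586, -0.00064199]]))
top 175 [0.454 0.124 0.022] [0.486 0.156 0.108] [0.468 0.139 0.068]
top 147 [0.44  0.198 0.025] [0.472 0.228 0.056] [0.456 0.21  0.049]
top 336 [0.423 0.251 0.02 ] [0.467 0.302 0.049] [0.445 0.276 0.04 ]
top 323 [0.408 0.323 0.02 ] [0.454 0.367 0.052] [0.429 0.342 0.045]
scene 368 [0.455 0.132 0.02 ] [0.486 0.161 0.106] [0.466 0.151 0.055]
scene 1144 [0.407 0.201 0.02 ] [0.471 0.374 0.053] [0.435 0.3   0.037]
monitor [ 0.3000064  -0.33780674  0.12580213] [ 9.70605303e-01 -9.59143626e-05  6.99927244e-01] [ 0.3000064  -0.15049152  0.61842615] [ 0.54465398 -0.33780674  0.18000827] [[ 0.30282376 -0.32762769  0.1484885 ]
 [ 0.56201582 -0.3106552   0.1803057 ]]
```

```bash
cat >> m.py <<'E'
from scipy.spatial.transform import Rotation as Ro
def row(x,y,z,th,s):
    """th: world angle of the jaw axis (mod pi)"""
    R=Ro.from_quat(s["tool_rot"]).as_matrix();p=np.array(s["tcp_pos"])
    loc=R.T@(np.array([x,y,z])-p)
    ty=R[:,1];a=np.arctan2(ty[1],ty[0]);da=(th-a+np.pi/2)%np.pi-np.pi/2
    sgn=np.sign(R[2,0]) # tool x up(+)/down(-)
    return np.round(loc,4).tolist()+[round(float(np.degrees(da)*sgn),2)], R.round(3)
E
python3 - <<'E'
from m import *
from station import manip
s=manip.sense()
d=pickle.load(open("top0.pkl","rb"))
im=d["image"];P=cloud(d)
# block: bright & z>.03
v,u=np.indices(im.shape[:2])
m=((im.min(2)>120)&(u>155)&(u<190)&(v>245)&(v<275)).astype(np.uint8)
n,lab,st,ce=cv2.connectedComponentsWithStats(m)
i=1+st[1:,4].argmax();c=np.argwhere(lab==i)[:,::-1].astype(np.float32)
W=np.array([ray(d,*q,.042)[:2] for q in c],np.float32);print(st[i],cv2.minAreaRect(W*1000))
for a in [(.3,-.4,.24,0),(.4,-.15,.22,.17),(.4694,.1405,.2,.174)]:
    print(row(*a,s))
E
```

```text
[162 252  20  18 301] ((444.7039794921875, 276.7972106933594), (39.193878173828125, 45.77046203613281), 6.386865139007568)
([-0.0093, -0.1418, -0.1307, -68.3], array([[-0.   ,  0.37 , -0.929],
       [ 0.002, -0.929, -0.37 ],
       [-1.   , -0.002, -0.   ]]))
([0.0112, -0.3371, -0.316, -78.04], array([[-0.   ,  0.37 , -0.929],
       [ 0.002, -0.929, -0.37 ],
       [-1.   , -0.002, -0.   ]]))
([0.0317, -0.5813, -0.4879, -78.27], array([[-0.   ,  0.37 , -0.929],
       [ 0.002, -0.929, -0.37 ],
       [-1.   , -0.002, -0.   ]]))
```

>>> play_rows(
  series=[
    [-0.009,-0.142,-0.131,-25],
    [-0.009,-0.142,-0.131,-25],
    [-0.009,-0.142,-0.131,-25],
    [-0.009,-0.142,-0.131,-25],
    [0.011,-0.337,-0.316,-60],
    [0.011,-0.337,-0.316,-60],
    [0.011,-0.337,-0.316,-60],
    [0.011,-0.337,-0.316,-60],
    [0.011,-0.337,-0.316,-60],
    [0.032,-0.581,-0.488,-78.3],
    [0.032,-0.581,-0.488,-78.3],
    [0.032,-0.581,-0.488,-78.3],
    [0.032,-0.581,-0.488,-78.3],
    [0.032,-0.581,-0.488,-78.3],
    [0.032,-0.581,-0.488,-78.3],
    [0.032,-0.581,-0.488,-78.3],
    [0.032,-0.581,-0.488,-78.3],
    [0.032,-0.581,-0.488,-78.3],
    [0.032,-0.581,-0.488,-78.3],
  ],
  claw=100,
  force=40,
)

```text
t: 2.0
tcp_pos: [0.4691, 0.1392, 0.1996]
tool_rot: [0.455, 0.542, -0.455, 0.541]
force: [-0.2, -1.2, 0.2]
finger_gap: 1.001
```

```bash
cat > g.py <<'E'
import sys
from m import *
from station import manip
s=manip.sense();print(s["t"],np.round(s["q"],2),round(s["finger_gap"],3),np.round(s["tcp_pos"],4))
for a in sys.argv[1:]:
    print(a,row(*map(float,a.split(",")),s)[0])
E
python3 g.py .470,.141,.1,.174 .470,.141,.043,.174
```

```text
2.0 [ 0.06  0.39  1.8   0.    0.95 -0.12] 1.001 [0.4691 0.1392 0.1996]
.470,.141,.1,.174 [0.0996, 0.0013, -0.0014, -0.04]
.470,.141,.043,.174 [0.1566, 0.0013, -0.0013, -0.04]
```

>>> play_rows(
  series=[
    [0.06,0.0013,-0.0014,0],
    [0.06,0.0013,-0.0014,0],
    [0.1,0.0013,-0.0014,0],
    [0.12,0.0013,-0.0014,0],
    [0.14,0.0013,-0.0014,0],
    [0.1566,0.0013,-0.0014,0],
    [0.1566,0.0013,-0.0014,0],
    [0.1566,0.0013,-0.0014,0],
    [0.1566,0.0013,-0.0014,0],
  ],
)

```text
t: 2.9
tcp_pos: [0.4707, 0.1408, 0.0441]
tool_rot: [0.456, 0.541, -0.454, 0.541]
force: [-0.2, 0.1, 1.2]
finger_gap: 1.004
```

```bash
cat > pic.py <<'E'
import sys
from h import *
from station import snapshot
t=sys.argv[1];a=[]
for n,(y,x) in (("scene",(150,180)),("top",(200,120))):
    d=snapshot(n);pickle.dump(d,open(f"{n}{t}.pkl","wb"));a.append(cv2.resize(d["image"][y:y+140,x:x+270],None,fx=2.1,fy=2.1,interpolation=cv2.INTER_CUBIC))
cv2.imwrite(f"pics/{t}.png",np.vstack(a))
E
python3 pic.py b1
```

```text
(no output)
```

View pics/b1.png

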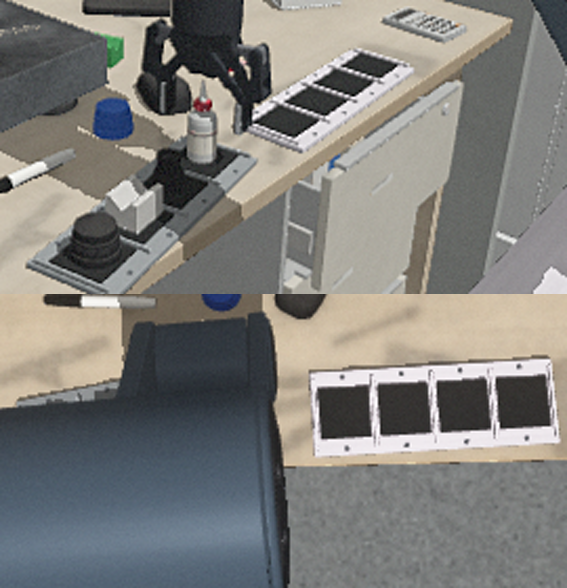

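Run:
```python
from h import *
d=pickle.load(open("sceneb1.pkl","rb"));d0=pickle.load(open("scene0.pkl","rb"))
from station import manip
print(d["R"]-d0["R"],d["t"]-d0["t"])
s=manip.sense();print(s["t"],s["q"],s["tcp_pos"])
for X in [(.4707,.1408,.0441),(.4707,.1408,.063),(.47,.14,.108),(.456,.2125,.032),(.42,.13,.05),(.52,.15,.05)]: print(X,proj(d,X))
im=d["image"].copy()
for X in [(.4707,.1408,.0441),(.4707,.1408,.108)]: cv2.circle(im,tuple(int(a) for a in proj(d,X)),1,(0,255,0),-1)
cv2.imwrite("pics/b1z.png",cv2.resize(im[140:280,180:340],None,fx=4,fy=4,interpolation=cv2.INTER_CUBIC))
P=cloud(d)
for v,u in [(200,277),(195,255),(205,296),(185,300),(175,275),(215,280),(240,262)]: print(u,v,P[v,u].round(3))
```

```text
[[0. 0. 0.]
 [0. 0. 0.]
 [0. 0. 0.]] [0. 0. 0.]
3.0 [ 0.06216923  0.67464331  1.90797939  0.00300294  0.55810754 -0.113515  ] [0.47067173 0.14098667 0.0440945 ]
(0.4707, 0.1408, 0.0441) [276.95232295 211.72014751]
(0.4707, 0.1408, 0.063) [277.16594928 204.55602603]
(0.47, 0.14, 0.108) [278.15172491 187.00225128]
(0.456, 0.2125, 0.032) [261.35172799 230.41758217]
(0.42, 0.13, 0.05) [297.31281271 215.06767037]
(0.52, 0.15, 0.05) [258.50120799 204.12089807]
277 200 [0.465 0.149 0.08 ]
255 195 [0.524 0.158 0.076]
296 205 [0.419 0.138 0.079]
300 185 [0.409 0.142 0.134]
275 175 [0.472 0.15  0.141]
280 215 [0.459 0.144 0.041]
262 240 [0.446 0.221 0.015]
```

View pics/b1z.png

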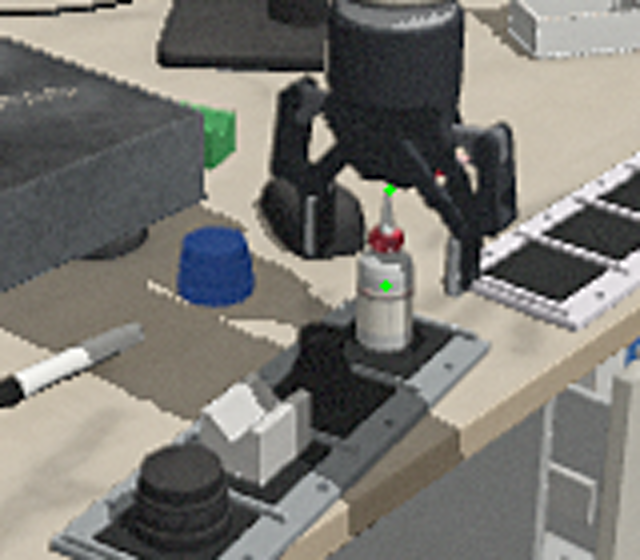

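>>> play_rows(
  series=[
    [0,0,0,0],
    [0,0,0,0],
    [0,0,0,0],
    [0,0,0,0],
    [0,0,0,0],
    [0,0,0,0],
    [0,0,0,0],
    [0,0,0,0],
    [0,0,0,0],
    [0,0,0,0],
  ],
  claw=0,
  force=40,
)

```text
t: 4.0
tcp_pos: [0.4707, 0.141, 0.0444]
tool_rot: [0.456, 0.541, -0.454, 0.541]
force: [-0.6, -1.2, 5.9]
finger_gap: 0.357
```

```bash
python3 g.py .47,.141,.2,.174 .4508,.006,.2,.0325; python3 pic.py b2
```

```text
4.0 [ 0.06  0.67  1.91  0.    0.56 -0.11] 0.357 [0.4707 0.141  0.0444]
.47,.141,.2,.174 [-0.1556, -0.0005, -0.0004, -0.04]
.4508,.006,.2,.0325 [-0.1558, -0.0427, 0.1293, 8.07]
```

View pics/b2.png

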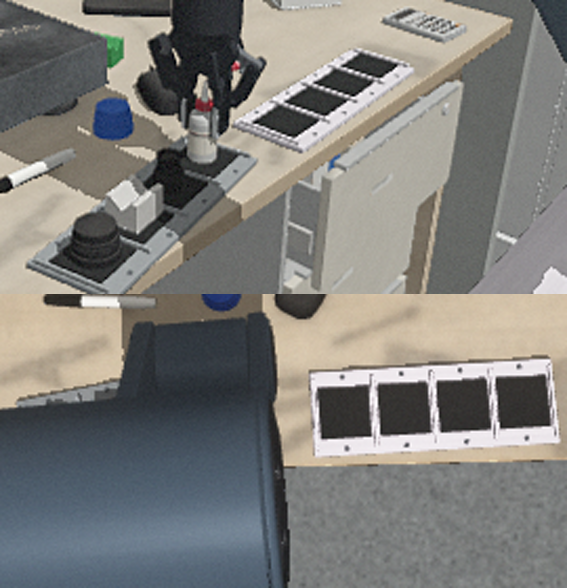

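>>> play_rows(
  series=[
    [-0.02,0,0,0],
    [-0.05,0,0,0],
    [-0.09,0,0,0],
    [-0.13,0,0,0],
    [-0.155,0,0,0],
    [-0.155,-0.01,0.03,2],
    [-0.155,-0.021,0.065,5],
    [-0.155,-0.032,0.1,8],
    [-0.155,-0.04,0.12,8],
    [-0.155,-0.0427,0.1293,8],
    [-0.155,-0.0427,0.1293,8],
    [-0.155,-0.0427,0.1293,8],
  ],
)

```text
t: 5.3
tcp_pos: [0.4508, 0.0066, 0.199]
tool_rot: [0.492, 0.509, -0.491, 0.508]
force: [0.1, -0.0, -1.1]
finger_gap: 0.364
```

```bash
python3 g.py .4508,.006,.08,.0325 .4508,.006,.0447,.0325; python3 pic.py b3
```

```text
5.3 [-0.24  0.35  1.89  0.    0.9  -0.27] 0.364 [0.4508 0.0066 0.199 ]
.4508,.006,.08,.0325 [0.119, -0.0001, 0.0009, 0.06]
.4508,.006,.0447,.0325 [0.1543, -0.0002, 0.0009, 0.06]
```

View pics/b3.png

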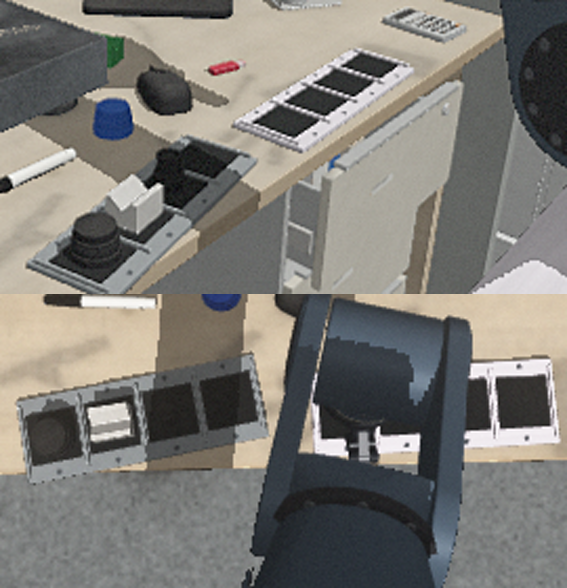

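>>> play_rows(
  series=[
    [0.04,0,0.0008,0],
    [0.08,0,0.0008,0],
    [0.11,0,0.0008,0],
    [0.13,0,0.0008,0],
    [0.142,0,0.0008,0],
    [0.148,0,0.0008,0],
    [0.152,0,0.0008,0],
    [0.152,0,0.0008,0],
    [0.152,0,0.0008,0],
    [0.152,0,0.0008,0],
  ],
)

```text
t: 6.4
tcp_pos: [0.4515, 0.0064, 0.0477]
tool_rot: [0.492, 0.508, -0.49, 0.509]
force: [-0.3, 0.5, -0.3]
finger_gap: 0.357
```

```bash
python3 g.py .4508,.006,.0447,.0325; python3 pic.py b4
```

```text
6.4 [-0.24  0.65  2.01  0.    0.49 -0.27] 0.357 [0.4515 0.0064 0.0477]
.4508,.006,.0447,.0325 [0.003, -0.0007, 0.0004, 0.14]
```

View pics/b4.png

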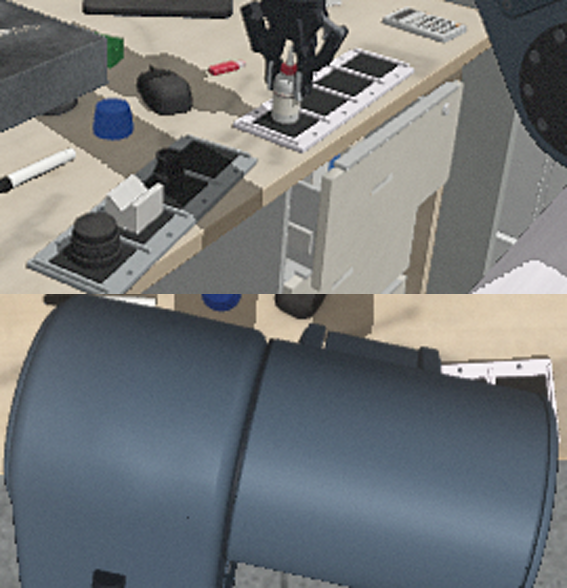

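>>> play_rows(
  series=[
    [0.0015,-0.0005,0,0],
    [0.003,-0.0005,0,0],
    [0.0035,-0.0005,0,0],
    [0.0035,-0.0005,0,0],
    [0.0035,-0.0005,0,0],
  ],
)

```text
t: 7.0
tcp_pos: [0.451, 0.0063, 0.0444]
tool_rot: [0.492, 0.508, -0.49, 0.509]
force: [-1.3, -0.9, 4.8]
finger_gap: 0.36
```

>>> play_rows(
  series=[
    [0,0,0,0],
    [0,0,0,0],
    [0,0,0,0],
    [0,0,0,0],
    [0,0,0,0],
    [0,0,0,0],
    [-0.03,0,0,0],
    [-0.07,0,0,0],
    [-0.11,0,0,0],
    [-0.15,0,0,0],
    [-0.155,0,0,0],
    [-0.155,0,0,0],
  ],
  claw=100,
)

```text
t: 8.2
tcp_pos: [0.4512, 0.006, 0.2006]
tool_rot: [0.493, 0.507, -0.49, 0.51]
force: [0.4, 0.8, -1.0]
finger_gap: 1.002
```

```bash
python3 g.py .4565,.2115,.2,.174 .4565,.2115,.015,.174; python3 pic.py b5
python3 - <<'E'
from h import *
d=pickle.load(open("sceneb5.pkl","rb"))
P=cloud(d);ok=(d["depth"]>0)&(P[...,2]>.025)&(P[...,2]<.07)&(P[...,0]>.36)&(P[...,0]<.53)&(P[...,1]>-.05)&(P[...,1]<.06)
q=P[ok];print(len(q),q.min(0),q.max(0));v,u=np.nonzero(ok);print(u.min(),u.max())
from math import *
C=-np.array(d["R"]).T@d["t"];print(C,ray(d,(u.min()+u.max())/2,v.mean(),.045))
E
```

```text
8.2 [-0.24  0.34  1.89  0.    0.9  -0.27] 1.002 [0.4512 0.006  0.2006]
.4565,.2115,.2,.174 [0.0008, 0.0125, -0.2052, -7.96]
.4565,.2115,.015,.174 [0.1858, 0.0114, -0.2051, -7.96]
231 [4.35475454e-01 3.12626418e-04 2.52165046e-02] [0.46632569 0.02681944 0.06991125]
309 322
[-0.08434109  0.83766242  0.53960995] [0.45172799 0.01196646 0.045     ]
```

View pics/b5.png

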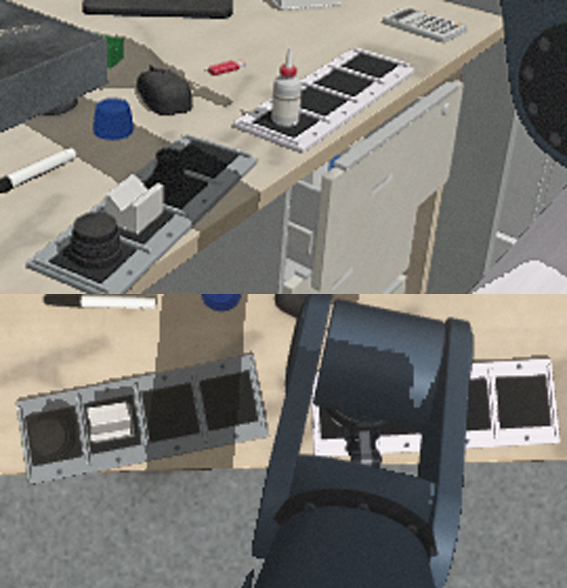

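>>> play_rows(
  series=[
    [0.001,0.003,-0.05,-2],
    [0.001,0.006,-0.1,-4],
    [0.001,0.009,-0.15,-6],
    [0.001,0.0122,-0.195,-8],
    [0.001,0.0122,-0.2052,-8],
    [0.001,0.0122,-0.2052,-8],
    [0.04,0.0122,-0.2052,-8],
    [0.08,0.0122,-0.2052,-8],
    [0.12,0.0118,-0.2052,-8],
    [0.145,0.0116,-0.2052,-8],
    [0.165,0.0116,-0.2052,-8],
    [0.178,0.0116,-0.2052,-8],
    [0.184,0.0116,-0.2052,-8],
    [0.1848,0.0116,-0.2052,-8],
    [0.1848,0.0116,-0.2052,-8],
    [0.1848,0.0116,-0.2052,-8],
  ],
)

```text
t: 9.9
tcp_pos: [0.4548, 0.2122, 0.015]
tool_rot: [0.456, 0.542, -0.453, 0.542]
force: [0.3, -0.1, -0.7]
finger_gap: 1.003
```

```bash
python3 g.py .4565,.2115,.2,.174 .4565,.2115,.016,.174; python3 pic.py e1
python3 - <<'E'
from h import *
d=pickle.load(open("tope1.pkl","rb"))
P=cloud(d);ok=(d["depth"]>0)&(P[...,2]>.022)&(P[...,2]<.13)&(P[...,0]>.36)&(P[...,0]<.53)&(P[...,1]>-.05)&(P[...,1]<.06)
q=P[ok];print(len(q),q.min(0),q.max(0),np.median(q,0))
E
```

```text
9.9 [0.21 0.74 1.89 0.   0.51 0.03] 1.003 [0.4548 0.2122 0.015 ]
.4565,.2115,.2,.174 [-0.185, 0.002, 0.0006, 0.03]
.4565,.2115,.016,.174 [-0.001, 0.0016, 0.001, 0.03]
171 [ 0.4345599  -0.00953678  0.02665019] [0.46580914 0.02281698 0.10935602] [0.44915506 0.00782064 0.06846523]
```

View pics/e1.png

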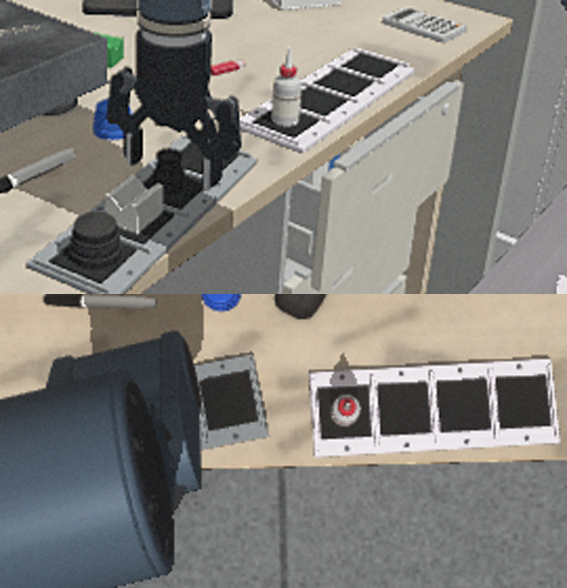

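>>> play_rows(
  series=[
    [-0.001,0.0016,0,0],
    [-0.001,0.0016,0,0],
    [-0.001,0.0016,0,0],
    [-0.001,0.0016,0,0],
    [-0.001,0.0016,0,0],
    [-0.001,0.0016,0,0],
    [-0.001,0.0016,0,0],
    [-0.001,0.0016,0,0],
    [-0.001,0.0016,0,0],
    [-0.001,0.0016,0,0],
  ],
  claw=0,
  force=40,
)

```text
t: 11.0
tcp_pos: [0.4562, 0.2127, 0.0164]
tool_rot: [0.456, 0.542, -0.453, 0.542]
force: [-1.1, 0.3, 5.3]
finger_gap: 0.348
```

```bash
python3 g.py .4565,.2115,.2,.174 .4531,-.064,.2,.0325
```

```text
11.0 [0.21 0.74 1.89 0.   0.52 0.03] 0.348 [0.4562 0.2127 0.0164]
.4565,.2115,.2,.174 [-0.1836, 0.0006, 0.0008, 0.04]
.4531,-.064,.2,.0325 [-0.1843, -0.0507, 0.2715, 8.15]
```

>>> play_rows(
  series=[
    [-0.02,0,0,0],
    [-0.05,0,0,0],
    [-0.09,0,0,0],
    [-0.13,0,0,0],
    [-0.165,0,0,0],
    [-0.184,-0.004,0.02,1],
    [-0.184,-0.012,0.06,3],
    [-0.184,-0.02,0.1,4.5],
    [-0.184,-0.028,0.145,6],
    [-0.184,-0.036,0.19,8],
    [-0.184,-0.044,0.23,8.1],
    [-0.184,-0.049,0.26,8.1],
    [-0.184,-0.0507,0.2715,8.1],
    [-0.184,-0.0507,0.2715,8.1],
    [-0.184,-0.0507,0.2715,8.1],
  ],
)

```text
t: 12.5
tcp_pos: [0.4525, -0.0631, 0.1994]
tool_rot: [0.493, 0.509, -0.49, 0.508]
force: [-0.3, 0.4, -0.2]
finger_gap: 0.346
```

```bash
python3 g.py .4531,-.064,.019,.0325;python3 pic.py e2
```

```text
12.5 [-0.39  0.35  1.88  0.    0.91 -0.42] 0.346 [ 0.4525 -0.0631  0.1994]
.4531,-.064,.019,.0325 [0.1803, 0.0004, 0.0016, 0.03]
```

View pics/e2.png

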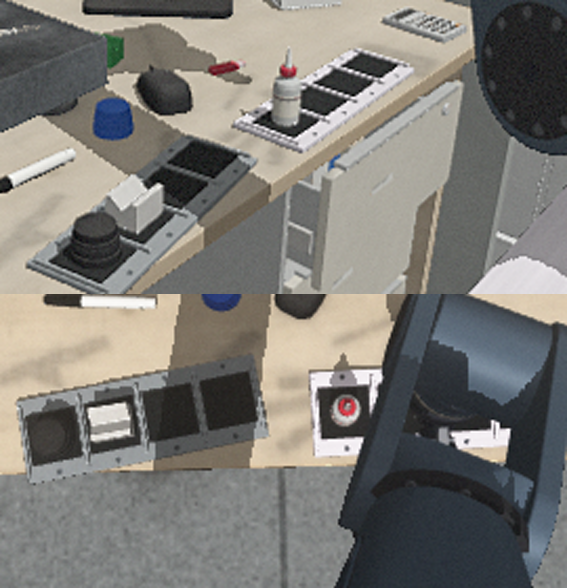

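>>> play_rows(
  series=[
    [0.04,0.0003,0.0012,0],
    [0.08,0.0003,0.0012,0],
    [0.12,0.0003,0.0012,0],
    [0.145,0.0003,0.0012,0],
    [0.162,0.0003,0.0012,0],
    [0.173,0.0003,0.0012,0],
    [0.178,0.0003,0.0012,0],
    [0.1805,0.0003,0.0012,0],
    [0.1805,0.0003,0.0012,0],
    [0.1805,0.0003,0.0012,0],
    [0.1805,0.0003,0.0012,0],
  ],
)

```text
t: 13.7
tcp_pos: [0.4536, -0.0633, 0.0197]
tool_rot: [0.493, 0.509, -0.49, 0.509]
force: [0.4, 0.1, -0.9]
finger_gap: 0.347
```

```bash
python3 g.py .4531,-.064,.0163,.0325;python3 pic.py e3
```

```text
13.7 [-0.39  0.71  2.    0.01  0.43 -0.43] 0.347 [ 0.4536 -0.0633  0.0197]
.4531,-.064,.0163,.0325 [0.0034, -0.0006, 0.0007, 0.14]
```

View pics/e3.png

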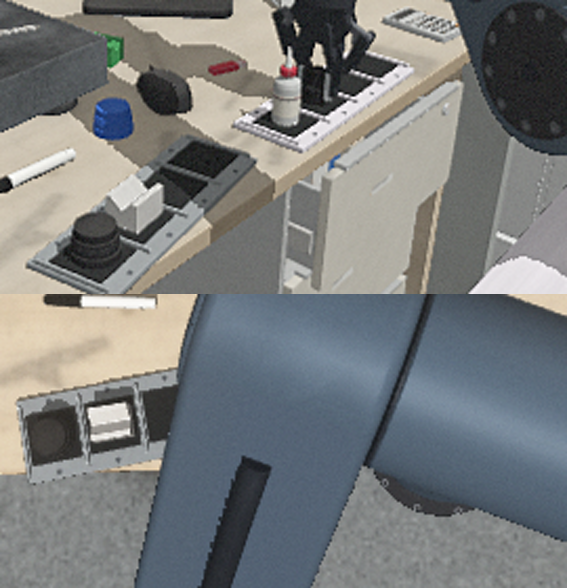

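>>> play_rows(
  series=[
    [0.0015,-0.0005,0.0005,0],
    [0.003,-0.0005,0.0005,0],
    [0.0037,-0.0005,0.0005,0],
    [0.0037,-0.0005,0.0005,0],
    [0.0037,-0.0005,0.0005,0],
  ],
)

```text
t: 14.3
tcp_pos: [0.453, -0.0639, 0.0164]
tool_rot: [0.493, 0.509, -0.49, 0.509]
force: [-0.8, 0.4, 6.5]
finger_gap: 0.348
```

Contact felt; release and rise.

>>> play_rows(
  series=[
    [0,0,0,0],
    [0,0,0,0],
    [0,0,0,0],
    [0,0,0,0],
    [0,0,0,0],
    [0,0,0,0],
    [-0.03,0,0,0],
    [-0.07,0,0,0],
    [-0.11,0,0,0],
    [-0.15,0,0,0],
    [-0.183,0,0,0],
    [-0.183,0,0,0],
    [-0.183,0,0,0],
  ],
  claw=100,
)

```text
t: 15.6
tcp_pos: [0.4525, -0.0643, 0.1998]
tool_rot: [0.493, 0.508, -0.49, 0.509]
force: [0.8, 0.4, 0.6]
finger_gap: 1.0
```

```bash
python3 g.py .445,.277,.2,.111 .445,.277,.016,.111
```

```text
15.6 [-0.39  0.35  1.88  0.    0.91 -0.43] 1.0 [ 0.4525 -0.0643  0.1998]
.445,.277,.2,.111 [0.0005, 0.0044, -0.3414, -4.36]
.445,.277,.016,.111 [0.1845, 0.0036, -0.341, -4.36]
```

>>> play_rows(
  series=[
    [0,0.001,-0.05,-1],
    [0,0.001,-0.1,-2],
    [0,0.002,-0.15,-3],
    [0,0.003,-0.2,-4.4],
    [0,0.004,-0.25,-4.4],
    [0,0.0044,-0.3,-4.4],
    [0,0.0044,-0.335,-4.4],
    [0,0.0044,-0.3414,-4.4],
    [0,0.0044,-0.3414,-4.4],
    [0.04,0.0044,-0.3414,-4.4],
    [0.08,0.0044,-0.3414,-4.4],
    [0.11,0.0044,-0.3414,-4.4],
    [0.12,0.0044,-0.3414,-4.4],
    [0.12,0.0044,-0.3414,-4.4],
    [0.12,0.0044,-0.3414,-4.4],
  ],
)

```text
t: 17.1
tcp_pos: [0.4463, 0.2766, 0.0811]
tool_rot: [0.473, 0.526, -0.47, 0.528]
force: [-0.8, 0.6, 0.2]
finger_gap: 0.999
```

```bash
python3 g.py .445,.277,.016,.111; python3 pic.py v1
python3 - <<'E'
from h import *
d=pickle.load(open("topv1.pkl","rb"))
P=cloud(d)
for a,b in((-.03,.05),(-.1,-.03)):
  ok=(d["depth"]>0)&(P[...,2]>.022)&(P[...,2]<.13)&(P[...,0]>.36)&(P[...,0]<.53)&(P[...,1]>a)&(P[...,1]<b)
  q=P[ok];print(len(q),q.min(0),q.max(0),np.median(q,0))
E
```

```text
17.1 [0.34 0.63 1.81 0.   0.7  0.23] 0.999 [0.4463 0.2766 0.0811]
.445,.277,.016,.111 [0.0651, -0.0016, -0.0004, -0.03]
172 [ 0.4345209  -0.0094865   0.02611879] [0.46592329 0.02275045 0.11063134] [0.44893214 0.00788373 0.06780007]
150 [ 0.43758292 -0.0787827   0.02498885] [ 0.4675214  -0.04770083  0.05763229] [ 0.45074715 -0.06177858  0.0499876 ]
```

View pics/v1.png

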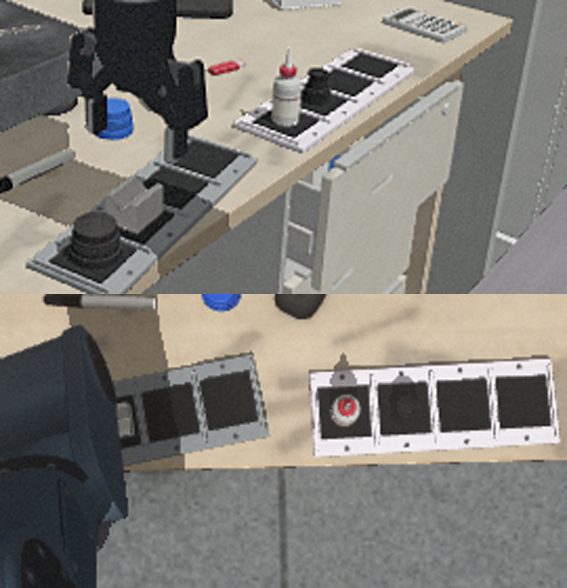

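>>> play_rows(
  series=[
    [0.03,-0.0016,0,0],
    [0.048,-0.0016,0,0],
    [0.058,-0.0016,0,0],
    [0.064,-0.0016,0,0],
    [0.0655,-0.0016,0,0],
    [0.0655,-0.0016,0,0],
    [0.0655,-0.0016,0,0],
  ],
)

```text
t: 17.9
tcp_pos: [0.4461, 0.2775, 0.0171]
tool_rot: [0.474, 0.526, -0.468, 0.528]
force: [-0.2, 0.1, -0.1]
finger_gap: 1.001
```

>>> play_rows(
  series=[
    [0,0,0,0],
    [0,0,0,0],
    [0,0,0,0],
    [0,0,0,0],
    [0,0,0,0],
    [0,0,0,0],
    [0,0,0,0],
    [0,0,0,0],
    [0,0,0,0],
    [0,0,0,0],
  ],
  claw=0,
  force=60,
)

```text
t: 18.9
tcp_pos: [0.4462, 0.2776, 0.0176]
tool_rot: [0.474, 0.526, -0.468, 0.529]
force: [-1.1, 0.1, 4.7]
finger_gap: 0.433
```

```bash
python3 g.py .445,.277,.2,.111 .4553,-.134,.2,.0325; python3 pic.py v2
```

```text
18.9 [0.34 0.74 1.83 0.   0.55 0.23] 0.433 [0.4462 0.2776 0.0176]
.445,.277,.2,.111 [-0.1824, 0.0005, -0.0, 0.01]
.4553,-.134,.2,.0325 [-0.1838, -0.0349, 0.4096, 4.51]
```

View pics/v2.png

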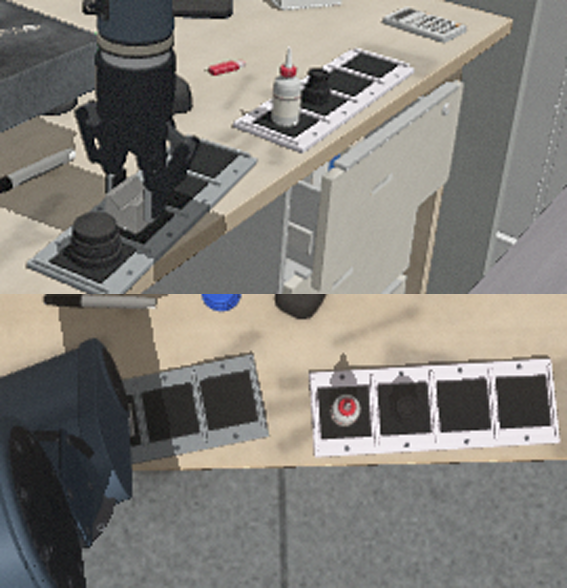

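>>> play_rows(
  series=[
    [-0.02,0,0,0],
    [-0.05,0,0,0],
    [-0.09,0,0,0],
    [-0.13,0,0,0],
    [-0.165,0,0,0],
    [-0.182,-0.001,0.02,0],
    [-0.183,-0.005,0.06,1],
    [-0.183,-0.009,0.105,1],
    [-0.183,-0.013,0.15,2],
    [-0.183,-0.017,0.195,2],
    [-0.183,-0.021,0.24,3],
    [-0.183,-0.025,0.285,4],
    [-0.183,-0.029,0.33,4.5],
    [-0.183,-0.033,0.37,4.5],
    [-0.183,-0.0349,0.4,4.5],
    [-0.183,-0.0349,0.4096,4.5],
    [-0.183,-0.0349,0.4096,4.5],
    [-0.183,-0.0349,0.4096,4.5],
  ],
)

```text
t: 20.8
tcp_pos: [0.4544, -0.1327, 0.1986]
tool_rot: [0.495, 0.508, -0.489, 0.508]
force: [-0.8, -0.6, -3.8]
finger_gap: 0.43
```

```bash
python3 g.py .4553,-.134,.021,.0325;python3 pic.py v3
```

```text
20.8 [-0.53  0.37  1.84  0.01  0.92 -0.57] 0.43 [ 0.4544 -0.1327  0.1986]
.4553,-.134,.021,.0325 [0.1776, -0.0004, 0.0022, 0.01]
```

View pics/v3.png

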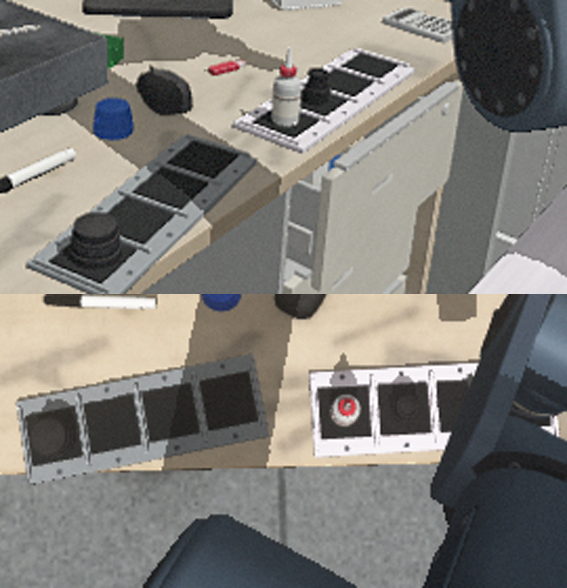

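>>> play_rows(
  series=[
    [0.04,0,0.0012,0],
    [0.08,0,0.0016,0],
    [0.12,0,0.0016,0],
    [0.145,0,0.0016,0],
    [0.162,0,0.0016,0],
    [0.172,0,0.0016,0],
    [0.176,0,0.0016,0],
    [0.1776,0,0.0016,0],
    [0.1776,0,0.0016,0],
    [0.1776,0,0.0016,0],
    [0.1776,0,0.0016,0],
  ],
)

```text
t: 22.0
tcp_pos: [0.4564, -0.1332, 0.022]
tool_rot: [0.495, 0.507, -0.488, 0.51]
force: [-0.8, -0.2, -3.1]
finger_gap: 0.432
```

```bash
python3 g.py .4553,-.134,.0175,.0325;python3 pic.py v4
```

```text
22.0 [-0.52  0.71  1.96  0.02  0.47 -0.57] 0.432 [ 0.4564 -0.1332  0.022 ]
.4553,-.134,.0175,.0325 [0.0045, -0.0012, 0.0007, 0.1]
```

View pics/v4.png

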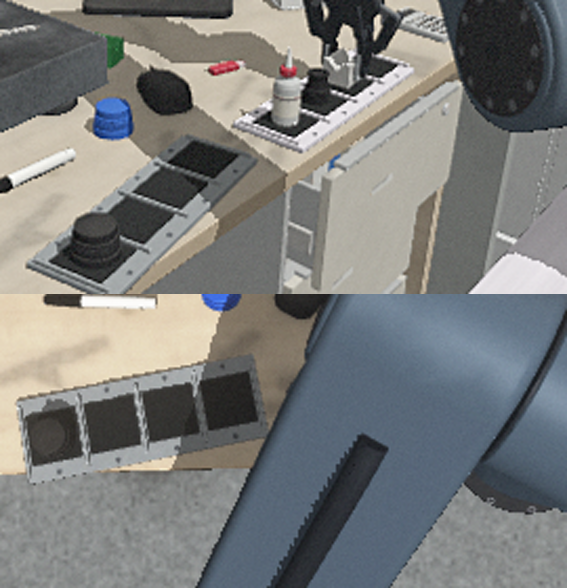

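>>> play_rows(
  series=[
    [0.002,-0.001,0.0005,0],
    [0.0035,-0.001,0.0005,0],
    [0.0046,-0.001,0.0005,0],
    [0.0048,-0.001,0.0005,0],
    [0.0048,-0.001,0.0005,0],
  ],
)

```text
t: 22.6
tcp_pos: [0.4552, -0.1338, 0.0176]
tool_rot: [0.495, 0.507, -0.488, 0.51]
force: [-1.4, -0.3, 5.5]
finger_gap: 0.433
```

>>> play_rows(
  series=[
    [0,0,0,0],
    [0,0,0,0],
    [0,0,0,0],
    [0,0,0,0],
    [0,0,0,0],
    [0,0,0,0],
    [-0.03,0,0,0],
    [-0.07,0,0,0],
    [-0.11,0,0,0],
    [-0.15,0,0,0],
    [-0.182,0,0,0],
    [-0.182,0,0,0],
    [-0.182,0,0,0],
  ],
  claw=100,
)

```text
t: 23.9
tcp_pos: [0.4536, -0.1345, 0.2001]
tool_rot: [0.495, 0.507, -0.488, 0.51]
force: [-0.9, 0.0, -0.4]
finger_gap: 1.001
```

```bash
python3 g.py .432,.3465,.2,.174 .432,.3465,.1,.174
python3 - <<'E'
from h import *
# lens top circle in scene0 & topv3
d=pickle.load(open("topv3.pkl","rb"));P=cloud(d)
ok=(d["depth"]>0)&(P[...,2]>.038)&(P[...,2]<.06)&(P[...,1]>.3)&(P[...,1]<.4)&(P[...,0]<.5)&(P[...,0]>.38)
v,u=np.nonzero(ok);q=P[ok];print(len(q),q[:,2].mean(),q.mean(0),[ray(d,u.mean(),v.mean(),z) for z in(.043,.047)])
d=pickle.load(open("scenev3.pkl","rb"));P=cloud(d)
ok=(d["depth"]>0)&(P[...,2]>.02)&(P[...,2]<.06)&(P[...,1]>.3)&(P[...,1]<.4)&(P[...,0]<.5)&(P[...,0]>.38)
q=P[ok];h=q[:,2]>.043
print(len(q),q.min(0),q.max(0),q[h].mean(0),h.sum())
# side circle fit
a=q[(q[:,2]>.02)&(q[:,2]<.04)]
A=np.c_[2*a[:,:2],np.ones(len(a))];s=np.linalg.lstsq(A,(a[:,:2]**2).sum(1),rcond=None)[0];print(s[:2],np.sqrt(s[2]+s[0]**2+s[1]**2))
E
```

```text
23.9 [-0.53  0.37  1.84  0.01  0.92 -0.57] 1.001 [ 0.4536 -0.1345  0.2001]
.432,.3465,.2,.174 [0.0015, -0.0051, -0.4814, -8.0]
.432,.3465,.1,.174 [0.1015, -0.0061, -0.4811, -8.0]
244 0.04637820081561013 [0.43017381 0.34539043 0.0463782 ] [array([0.43034796, 0.34623668, 0.043     ]), array([0.4301219 , 0.34523997, 0.047     ])]
470 [0.40614711 0.32946489 0.02000196] [0.45178432 0.37209905 0.04821673] [0.43004318 0.34999231 0.04566292] 213
[0.43109122 0.34941258] 0.020917309128319156
```

>>> play_rows(
  series=[
    [0,0,-0.05,-1],
    [0,-0.001,-0.1,-2],
    [0,-0.001,-0.15,-3],
    [0,-0.002,-0.2,-4],
    [0,-0.003,-0.25,-5],
    [0,-0.004,-0.3,-6],
    [0,-0.005,-0.35,-7],
    [0,-0.005,-0.4,-8],
    [0,-0.006,-0.445,-8],
    [0,-0.006,-0.475,-8],
    [0,-0.006,-0.481,-8],
    [0,-0.006,-0.481,-8],
    [0.04,-0.006,-0.481,-8],
    [0.08,-0.0065,-0.481,-8],
    [0.11,-0.007,-0.481,-8],
    [0.12,-0.007,-0.481,-8],
    [0.12,-0.007,-0.481,-8],
    [0.12,-0.007,-0.481,-8],
  ],
)

```text
t: 25.7
tcp_pos: [0.4321, 0.3459, 0.0823]
tool_rot: [0.458, 0.539, -0.452, 0.543]
force: [0.6, -0.4, -0.1]
finger_gap: 0.998
```

```bash
python3 g.py .431,.3465,.0155,.174; python3 pic.py l1
python3 - <<'E'
from h import *
d=pickle.load(open("topl1.pkl","rb"))
P=cloud(d)
for a,b in((-.03,.05),(-.1,-.03),(-.17,-.1)):
  ok=(d["depth"]>0)&(P[...,2]>.022)&(P[...,2]<.13)&(P[...,0]>.36)&(P[...,0]<.53)&(P[...,1]>a)&(P[...,1]<b)
  q=P[ok];print(len(q),q.min(0),q.max(0),np.median(q,0))
E
```

```text
25.7 [ 0.47  0.65  1.74 -0.    0.74  0.3 ] 0.998 [0.4321 0.3459 0.0823]
.431,.3465,.0155,.174 [0.0667, -0.0018, -0.0006, -0.07]
172 [ 0.43474867 -0.00957433  0.02560571] [0.46568145 0.0228796  0.10710158] [0.44907211 0.00782778 0.06784532]
149 [ 0.43759836 -0.07873404  0.02570776] [ 0.46694935 -0.04765786  0.05699061] [ 0.45079292 -0.06203942  0.05027661]
328 [ 0.43406587 -0.15669091  0.02205729] [ 0.47370841 -0.1095648   0.04925768] [ 0.45493037 -0.1326267   0.04030617]
```

View pics/l1.png

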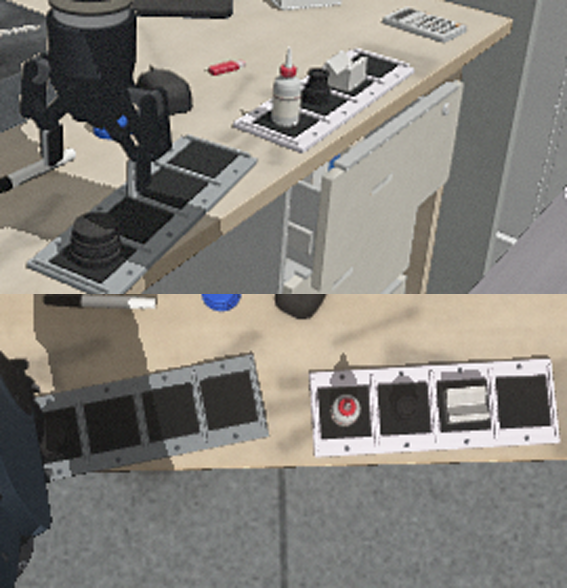

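>>> play_rows(
  series=[
    [0.03,-0.0016,-0.0005,0],
    [0.048,-0.0016,-0.0005,0],
    [0.058,-0.0018,-0.0005,0],
    [0.064,-0.0018,-0.0005,0],
    [0.067,-0.0018,-0.0005,0],
    [0.067,-0.0018,-0.0005,0],
    [0.067,-0.0018,-0.0005,0],
  ],
)

```text
t: 26.5
tcp_pos: [0.432, 0.3474, 0.0167]
tool_rot: [0.459, 0.539, -0.45, 0.544]
force: [0.2, 0.8, -0.3]
finger_gap: 1.001
```

>>> play_rows(
  series=[
    [0,0,0,0],
    [0,0,0,0],
    [0,0,0,0],
    [0,0,0,0],
    [0,0,0,0],
    [0,0,0,0],
    [0,0,0,0],
    [0,0,0,0],
    [0,0,0,0],
    [0,0,0,0],
  ],
  claw=0,
  force=50,
)

```text
t: 27.5
tcp_pos: [0.4323, 0.3475, 0.0177]
tool_rot: [0.46, 0.539, -0.45, 0.544]
force: [-1.5, -1.1, 6.0]
finger_gap: 0.514
```

```bash
python3 g.py .431,.3465,.2,.174 .4576,-.204,.2,.0325; python3 pic.py l2
```

```text
27.5 [ 0.48  0.76  1.76 -0.    0.6   0.31] 0.514 [0.4323 0.3475 0.0177]
.431,.3465,.2,.174 [-0.1823, 0.0014, 0.0002, -0.03]
.4576,-.204,.2,.0325 [-0.1852, -0.0675, 0.547, 8.08]
```

View pics/l2.png

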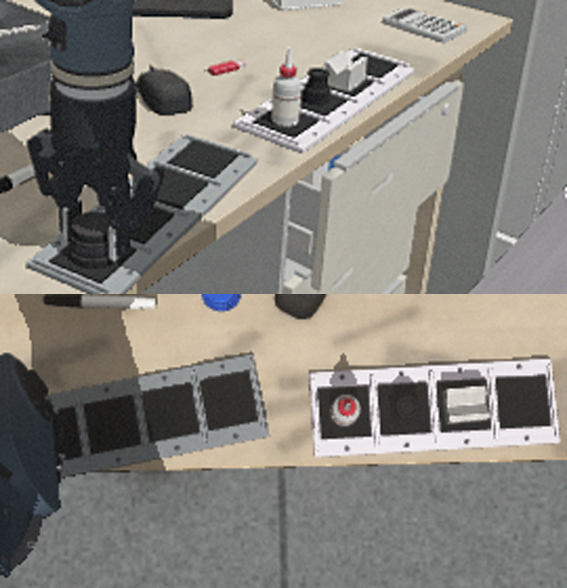

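>>> play_rows(
  series=[
    [-0.02,0,0,0],
    [-0.05,0,0,0],
    [-0.09,0,0,0],
    [-0.13,0,0,0],
    [-0.165,0,0,0],
    [-0.183,-0.002,0.02,0],
    [-0.184,-0.007,0.06,1],
    [-0.184,-0.012,0.105,2],
    [-0.184,-0.018,0.15,3],
    [-0.184,-0.024,0.195,4],
    [-0.184,-0.03,0.24,5],
    [-0.184,-0.036,0.285,6],
    [-0.184,-0.041,0.33,7],
    [-0.184,-0.047,0.375,8],
    [-0.184,-0.052,0.42,8],
    [-0.184,-0.058,0.465,8],
    [-0.184,-0.063,0.51,8],
    [-0.184,-0.067,0.535,8],
    [-0.184,-0.0675,0.547,8],
    [-0.184,-0.0675,0.547,8],
  ],
)

```text
t: 29.6
tcp_pos: [0.4576, -0.205, 0.1987]
tool_rot: [0.497, 0.506, -0.487, 0.51]
force: [0.1, 0.4, -1.6]
finger_gap: 0.518
```

```bash
python3 g.py .4576,-.204,.021,.0325;python3 pic.py l3
```

```text
29.6 [-0.65  0.4   1.78  0.02  0.95 -0.69] 0.518 [ 0.4576 -0.205   0.1987]
.4576,-.204,.021,.0325 [0.1777, -0.0027, -0.0, -0.05]
```

View pics/l3.png

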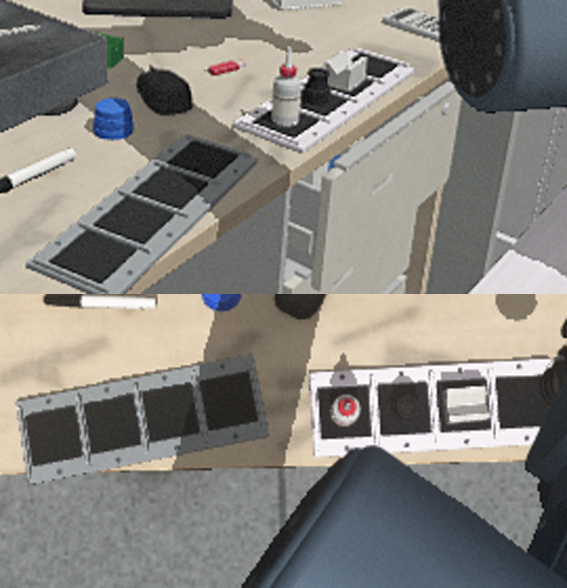

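>>> play_rows(
  series=[
    [0.04,-0.001,0,0],
    [0.08,-0.0015,0,0],
    [0.12,-0.002,0,0],
    [0.145,-0.0025,0,0],
    [0.162,-0.0027,0,0],
    [0.172,-0.0027,0,0],
    [0.176,-0.0027,0,0],
    [0.1776,-0.0027,0,0],
    [0.1776,-0.0027,0,0],
    [0.1776,-0.0027,0,0],
    [0.1776,-0.0027,0,0],
  ],
)

```text
t: 30.8
tcp_pos: [0.457, -0.2015, 0.0217]
tool_rot: [0.497, 0.506, -0.486, 0.511]
force: [-0.5, 0.6, -1.6]
finger_gap: 0.519
```

```bash
python3 g.py .4576,-.204,.0177,.0325;python3 pic.py l4
```

```text
30.8 [-0.65  0.72  1.9   0.03  0.51 -0.71] 0.519 [ 0.457  -0.2015  0.0217]
.4576,-.204,.0177,.0325 [0.004, 0.0005, 0.0025, 0.09]
```

View pics/l4.png

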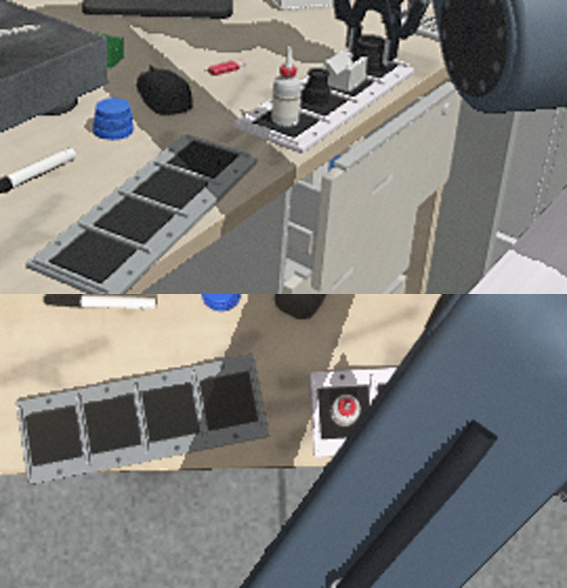

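>>> play_rows(
  series=[
    [0,0.0005,0.0025,0],
    [0.002,0.0005,0.0025,0],
    [0.0035,0.0005,0.0025,0],
    [0.0042,0.0005,0.0025,0],
    [0.0042,0.0005,0.0025,0],
    [0.0042,0.0005,0.0025,0],
  ],
)

```text
t: 31.5
tcp_pos: [0.4575, -0.2041, 0.0177]
tool_rot: [0.497, 0.506, -0.486, 0.511]
force: [-1.2, -0.4, 5.3]
finger_gap: 0.517
```

>>> play_rows(
  series=[
    [0,0,0,0],
    [0,0,0,0],
    [0,0,0,0],
    [0,0,0,0],
    [0,0,0,0],
    [0,0,0,0],
    [-0.03,0,0,0],
    [-0.07,0,0,0],
    [-0.11,0,0,0],
    [-0.15,0,0,0],
    [-0.18,0,0,0],
    [-0.182,0,-0.03,0],
    [-0.182,0,-0.08,0],
    [-0.182,0,-0.13,0],
    [-0.182,0,-0.18,0],
    [-0.182,0,-0.23,0],
    [-0.182,0,-0.28,0],
    [-0.182,0,-0.33,0],
    [-0.182,0,-0.38,0],
    [-0.182,0,-0.43,0],
  ],
  claw=100,
)

```text
t: 33.5
tcp_pos: [0.4395, 0.2264, 0.2024]
tool_rot: [0.497, 0.506, -0.486, 0.511]
force: [1.3, -0.7, 0.3]
finger_gap: 1.0
```

>>> play_rows(
  series=[
    [0,0,-0.04,0],
    [0,0,-0.08,0],
    [0,0,-0.08,0],
    [0,0,-0.08,0],
  ],
)

```text
t: 33.9
tcp_pos: [0.436, 0.3069, 0.2025]
tool_rot: [0.496, 0.507, -0.486, 0.511]
force: [0.6, -0.9, -0.2]
finger_gap: 1.0
```

```bash
python3 g.py; python3 pic.py f1
python3 - <<'E'
from h import *
o=np.array([.4542,-.099]);th=.0325;R=np.array([[np.cos(th),-np.sin(th)],[np.sin(th),np.cos(th)]])
for n in("top","scene"):
 d=pickle.load(open(n+"f1.pkl","rb"));P=cloud(d);L=(P[...,:2]-o)@R
 for c,zl in((.105,.09),(.035,.044),(-.035,.03),(-.105,.04)):
  ok=(d["depth"]>0)&(P[...,2]>.022)&(P[...,2]<.13)&(abs(L[...,0])<.045)&(abs(L[...,1]-c)<.033)
  q=np.c_[L[ok],P[ok][:,2]];print(n,len(q),(q[:,:2].min(0)/2+q[:,:2].max(0)/2-[0,c]).round(4),(np.ptp(q[:,:2],axis=0)).round(3),"top mean",(q[q[:,2]>zl].mean(0)-[0,c,0]).round(4))
E
```

```text
33.9 [ 0.4   0.44  1.7  -0.    0.99  0.37] 1.0 [0.436  0.3069 0.2025]
top 171 [-0.0006  0.0006] [0.031 0.033] top mean [0.0003 0.0007 0.0995]
top 150 [-0.0009  0.0006] [0.03  0.031] top mean [-0.0003  0.0001  0.0517]
top 329 [-0.001   0.0004] [0.039 0.047] top mean [-0.0008  0.001   0.0399]
top 307 [0.0001 0.0013] [0.047 0.044] top mean [-0.0007  0.0002  0.0469]
scene 311 [0.0004 0.0074] [0.031 0.03 ] top mean [0.0023 0.0023 0.097 ]
scene 149 [-0.0004  0.0027] [0.029 0.034] top mean [0.     0.0039 0.0491]
scene 202 [0.0001 0.0045] [0.041 0.052] top mean [-0.0001  0.0074  0.0375]
scene 174 [0.0011 0.0053] [0.046 0.046] top mean [-0.0004  0.0063  0.0445]
```

View pics/f1.png

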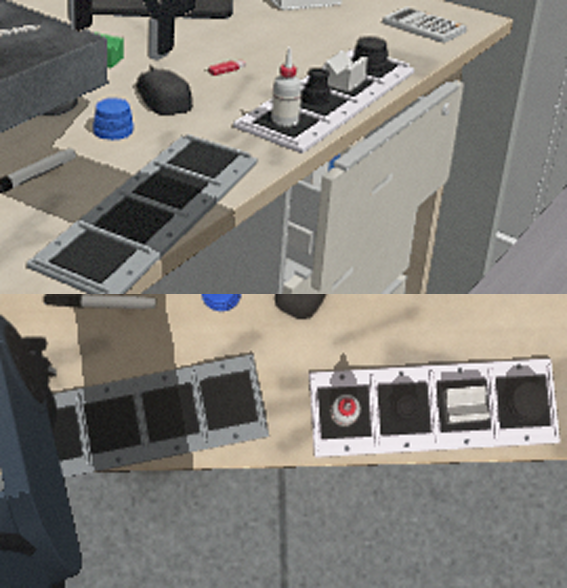

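```bash
python3 -c "
from station import manip
print(manip.sign_off())"
```

```text
the job is handed in; nothing more can be done
None
```

All four things now stand on the aluminium rack in reverse order, and I handed the job in at about 34 s. In the grey rack they stood, from the robot's left, lens, V-block, eyepiece, bottle. On the aluminium rack they stand bottle, eyepiece, V-block, lens.

- **Placing:** each thing was lowered until I felt light contact (about 5–6 N), released, and left upright. Nothing tipped or dropped, and the gripper was well clear at the end.
- **Position check:** in the last top view every centre was within about 1.5 mm of its pad middle, and the top heights were as expected.
- **Disagreement between views:** the scene camera put the centres up to about 7 mm to the left (+y). It sees mainly the faces nearest to it, so I trusted the top view. Both readings are inside the 12 mm limit.

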